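Pack the job tray with stock cartons

TASK

Pack the job tray: lay the thick screw carton flat and lengthwise between the tray's two ends, then the thinner hook carton flat and squarely on top of it. On top of those, side by side, stand the small squarish lamp-holder carton, squared up with the pile, in the middle of the half nearest the dowel handle, and stand the line spool in the middle of the other half, both upright. Leave the screwdriver, the spectacle case and the pipe cap where they lie.

Things in the scene. Friction and masses are not known exactly. Their poses are not given: they have to be found in the camera images.
- tray: fixed plywood job tray: board 150 (x) x 90 (y) x 12 mm, long sides open. Origin at the centre of its underside, on the bench; x along its length toward the handle end, z up. A low cleat (top 22 mm above the bench) crosses each end, 132 mm clear between them; at the +x end two posts on the cleat carry a level 9 mm dowel handle along y (posts' top 54 mm above the bench)
- screw_carton: the screw carton: a closed oblong carton, black with orange, the thicker and heavier of the two oblong cartons, 66 (x) x 121 (y) x 35 (z) mm, about 0.45 kg, lying flat. Origin at the centre of its underside, y along its length, z up
- hook_carton: the hook carton: a closed oblong carton, dark blue with pictures of hooks, the thinner and narrower of the two oblong cartons, 60 (x) x 119 (y) x 29 (z) mm, about 0.2 kg, lying flat. Origin at the centre of its underside, y along its length, z up
- lamp_carton: the lamp-holder carton: a small squarish red carton, 46 (x) x 53 (y) x 56 (z) mm, about 0.08 kg, standing upright. Origin at the centre of its underside, z up
- spool: the line spool: a white spool of pull cord standing on end, 53 mm across its flanges (about 48 mm where fingers close on it), 50 mm high, about 0.09 kg. Origin at the centre of its underside (reads 2 mm below the surface it stands on), z up along its axis
- glasses: bystander: a dark spectacle case, 56 (x) x 158 (y) x 42 (z) mm, origin at the centre of its underside; it lies to the right of the fixed bench grinder, which stands behind the work and is solid: beyond x = 0.65 m, y from -0.10 to 0.24 m, 0.25 m tall
- cap: bystander: a white plastic pipe cap, a plain round drum 68 mm across and 38 mm high, lower and wider than the spool, origin at the centre of its underside
- screwdriver_1: bystander: a screwdriver 202 mm long (along its y) and 28 mm high, lying on the bench, origin at the middle of its underside
Things that resemble listed ones, but are neither listed nor needed, are in the scene too. Leave any turquoise look-alike of the lamp_carton alone.

How it is judged (in metres and radians):
On the way, in this order (a step that is already met when the one before it is completed fails the run):
1. the screw carton lies in the tray (x of screw_carton in the frame of tray between -0.012 and 0.012 m and y of screw_carton in the frame of tray between -0.012 and 0.012 m and z of screw_carton in the frame of tray between 0.008 and 0.017 m and angle between screw_carton's own z axis and vertical below 0.1 rad and angle between the y axis of screw_carton and the x axis of tray, either way round below 0.15 rad), for 0.2 s.
2. the hook carton lies on the screw carton (all of step 1 and x of hook_carton in the frame of tray between -0.018 and 0.018 m and y of hook_carton in the frame of tray between -0.018 and 0.018 m and horizontal distance between hook_carton and screw_carton below 0.014 m and z of hook_carton in the frame of tray between 0.042 and 0.052 m and angle between hook_carton's own z axis and vertical below 0.1 rad and angle between the y axis of hook_carton and the y axis of screw_carton, either way round below 0.15 rad), for 0.2 s.
At the end, for the whole second after the job is handed in: Screw carton flat on the board, within 12 mm and 0.15 rad; hook carton on it within 14 mm (tray 18 mm), 0.15 rad; on top, lamp carton (handle half, square within 0.25 rad) and spool (other half), upright, 15-45 mm along from the tray's middle, within 15 mm of its centre line; all at rest (all of step 2 and x of lamp_carton in the frame of tray between 0.015 and 0.045 m and y of lamp_carton in the frame of tray between -0.015 and 0.015 m and z of lamp_carton in the frame of tray between 0.07 and 0.082 m and angle between each of lamp_carton, spool's own z axis and vertical below 0.1 rad and (angle between the x axis of lamp_carton and the x axis of tray, either way round below 0.25 rad or angle between the x axis of lamp_carton and the y axis of tray, either way round below 0.25 rad) and x of spool in the frame of tray between -0.045 and -0.015 m and y of spool in the frame of tray between -0.015 and 0.015 m and z of spool in the frame of tray between 0.07 and 0.082 m and linear speed of each of screw_carton, hook_carton, lamp_carton, spool below 0.01 m/s); the robot touches nothing.
It fails at once if the spectacle case is moved from its place by more than 20 mm (distance of glasses from where it was at the start of the episode above 0.02 m).
It fails at once if the pipe cap is moved from its place by more than 20 mm (distance of cap from where it was at the start of the episode above 0.02 m).
It fails at once if the screwdriver is moved from its place by more than 20 mm (distance of screwdriver_1 from where it was at the start of the episode above 0.02 m).
It also fails if it takes over 112 s, if anything falls off the work surface, if the arm or the gripper's body presses on something with over 40 N, if the wrist force passes 120 N, or if a joint passes its speed limit or range.

ROBOT

A 6-joint arm with a two-finger parallel gripper is mounted at the origin on a cart in front of the work surface, level with it; the furniture and walls round the work are solid. World frame = base frame: x ahead of the robot, y to its left, z up, the work surface at z = 0. Lengths are in mm, angles in rad, forces in N, time in s.
With the tool pointing down it reaches from about 250 to 775 mm from the base axis. Payload 8.9 kg.
Tool frame: the origin (TCP) lies on the centre line of the jaws, within the pads' length; the fingertips stand robot.tcp_to_tips ahead of it and the grasp point (between the pads) lies 11 mm behind it (robot.tcp_to_tips is the distance from the TCP to the fingertips, in mm); z points along the fingers, y is the line along which they close (so a half turn about z gives the same grasp; the last joint's range is limited). The gripper opens to 85 mm and grips with 20 to 120 N. Pads are 22 mm wide; open, the fingers measure 114 mm over their backs; the gripper's body (76 mm by 85 mm) begins 54 mm behind the grasp point. The pads swing forward as they close: fully open they stand 13 mm farther back than shut.
Start: joints at [1.049, 0.291, -0.153, 1.127, 0, 1.431], TCP at [196.092, 487.003, 217.305] pointing down, gripper open.
Joint ranges: [-2.52, 2.52], [-0.91, 1.74], [-1.3, 1.37], [-1.96, 2.02], [-1.52, 1.47], [-3.14, 3.14]. Speed limits (rad/s): [2.22, 2.22, 2.79, 3.14, 3.14, 3.14].

INTERFACE

Orientations are given as [roll, pitch, yaw] about the fixed x, y, z axes, in that order (R = Rz(yaw) Ry(pitch) Rx(roll)).
In Python, from plant import robot gives the robot as it stands.
- The arm moves only by the shell command python3 -m inch 'ROWS' [FORCE]. ROWS is JSON, one flat list of numbers, 5 for each row, row after row: the shift along the world's x, y, z in mm, then the turn about the world's z in rad, then the closure, from 0 (fully open) to 1 (shut). In form: [tx, ty, tz, spin, jaw, tx, ty, tz, spin, jaw, ...]. A call has 1 to 5 rows; each row is the pose to reach, as a shift and turn from the pose commanded when the call began; what a row does not reach only later rows make up. A row lasts 1/12 s, in which the tool goes at most 41.7 mm and 7.16 degrees, less where a joint would pass 70% of its speed; a pose out of reach is approached as far as the arm can. A call with a gripper value outside its range is refused whole. The fingers move at their own pace and stop on an object; FORCE is the grip in N (left out, the last holds). Time passes only in rows, so rows that repeat a pose let the fingers close. It gives the time, the measured TCP pose, the force, the opening and the grip force at its end, in the units of the state.
- robot.state(): the state, without advancing time (a new reading comes with each control period).
- robot.get_image(name): name is "side" or "top"; returns a dict with "img" (480x640x3 uint8, blue, green, red), "z_map" (480x640 float32, mm along the optical axis (not along the pixel's ray), 0 where there is no reading), "fx", "fy", "cx", "cy" (pixels), "D" ([k1, k2, p1, p2, k3] as OpenCV has them; the pictures are not rectified), "rvec" (rotation vector, rad) and "tvec" (3), from world to camera coordinates, as OpenCV has them. Camera axes: x right, y down, z forward; pixel columns grow to the right and rows downward; lengths in mm; the calibration is good to about 2 mm. A picture is of the moment at which its call begins.
- robot.finish_job(): hands the job in; it is judged then, once.
Trained networks look in a picture, given as the dict that the camera call returned (one of the last four; its "shot" number tells which), for a name from the list of things; names that differ only in an ending like _2 or _b are one class to them, and where a whole thing is asked for, a point or a joint stands for the part that bears it (a point fixed in the world has none). Each returns a list of dicts, best first, with "confidence" (0 to 1); they miss things now and then, are a little off and sometimes report something else, mostly with a low value. They report only what shows in the picture. A call takes as long as a camera call. They do not tell look-alikes from the thing itself.
- robot.spot_in(target, picture): "bbox" ([left, top, right, bottom] in pixels, round what is visible of it).
- robot.landmark_of(target, picture): "centre" ([column, row] in pixels: a listed point, or the origin of a listed thing).
The state is a dict: "t": time; "q": joint angles; "joint_vel": joint speeds; "joint_efforts": joint torques, N m; "eef_pos": TCP position; "tcp_rot": TCP orientation; "wrist_force": force on the tool from outside, world axes, zero at the start; "ft_torque": the same for the moment, N m; "width": finger opening in mm; "grip_force": force on a finger pad.
Only numpy, scipy, OpenCV 4.12 (cv2) and the standard library are available. Lean on these libraries where they do the work, as an engineer would, in place of code of your own. Each camera call takes 0.05 s, during which the arm holds its last target. There are 200 camera calls.

## Working session

There is one attempt and no reset: what is moved stays moved. The work goes in short steps, Python scripts to look and compute and a shell command to move; the robot and the scene stay as the last step left them, time stands still between calls to the robot, and variables do not carry over. Pictures are saved under pics/ and viewed, at most 14 in all, crops included, and the job is handed in when it is done.

```bash
ls; mkdir -p pics
cat > h.py <<'E'
import cv2, numpy as np
from plant import robot
def cam(p):
    R,_=cv2.Rodrigues(np.array(p['rvec'],float)); t=np.array(p['tvec'],float).ravel()
    K=np.array([[p['fx'],0,p['cx']],[0,p['fy'],p['cy']],[0,0,1]]); return R,t,K,np.array(p['D'],float)
def cloud(p):
    R,t,K,D=cam(p); h,w=p['z_map'].shape
    u,v=np.meshgrid(np.arange(w),np.arange(h))
    n=cv2.undistortPoints(np.stack([u,v],-1).reshape(-1,1,2).astype(np.float64),K,D).reshape(h,w,2)
    z=p['z_map'].astype(float)
    W=(np.dstack([n[...,0]*z,n[...,1]*z,z])-t)@R
    W[z<=0]=np.nan
    return W
NAMES=['tray','screw_carton','hook_carton','lamp_carton','spool','glasses','cap','screwdriver_1']
E
python3 - <<'E'
from h import *
print(robot.tcp_to_tips, robot.state())
for c in ['top','side']:
    p=robot.get_image(c); cv2.imwrite(f'pics/{c}0.png',p['img']); W=cloud(p)
    R,t,K,D=cam(p); print(c,'campos',(-R.T@t).round())
    np.savez(f'{c}0.npz',W=W,img=p['img'])
    for n in NAMES:
        for d in robot.landmark_of(n,p)[:3]:
            u,v=map(int,map(round,d['centre'])); print(n,round(d['confidence'],2),(u,v),W[min(v,479),min(u,639)].round(), end=' | ')
        print([(np.round(d['bbox']).astype(int).tolist(),round(d['confidence'],2)) for d in robot.spot_in(n,p)[:3]])
E
```

```text
pics
8.0 {'t': 0.0, 'q': array([ 1.04871934e+00,  2.91244238e-01, -1.54089889e-01,  1.12668299e+00,
        1.44784351e-05,  1.43152538e+00]), 'joint_vel': array([ 2.70753922e-04, -2.81869898e-05, -2.15235546e-05,  8.84987046e-04,
        1.25641107e-03, -8.03263163e-04]), 'joint_efforts': array([-2.66074174e-03, -5.37135065e+01,  3.31375015e+01,  1.56881846e-02,
       -4.90762504e-04,  1.42505161e-05]), 'eef_pos': array([195.86407471, 486.63723487, 216.7646255 ]), 'tcp_rot': array([-3.14038570e+00, -1.83809103e-04,  2.75878650e+00]), 'wrist_force': array([ 0.17340423,  0.32712488, -0.22272213]), 'ft_torque': array([ 0.01041951,  0.05000442, -0.04041003]), 'grip_force': 0.0, 'width': 85.34244370764407}
top campos [ 316.  145. 1432.]
[([382, 236, 422, 294], 0.65), ([329, 237, 364, 290], 0.39)]
screw_carton 0.64 (346, 264) [493. 100.  35.] | [([331, 238, 365, 288], 0.7)]
hook_carton 0.79 (230, 249) [526. 406.  31.] | [([212, 226, 246, 275], 0.73)]
lamp_carton 0.68 (281, 274) [461. 267.  51.] | lamp_carton 0.62 (251, 298) [397. 341.  58.] | [([236, 286, 261, 310], 0.55)]
spool 0.96 (46
[... 458 characters left out ...]
214], 0.89)]
screw_carton 0.69 (344, 234) [492. 128.  29.] | [([317, 218, 374, 248], 0.59)]
hook_carton 0.89 (320, 325) [526. 430.  27.] | [([291, 301, 356, 342], 0.86), ([318, 215, 371, 250], 0.25)]
lamp_carton 0.89 (384, 308) [400. 366.  21.] | lamp_carton 0.77 (351, 284) [470. 295.  20.] | lamp_carton 0.63 (345, 233) [489. 132.  36.] | [([370, 278, 401, 314], 0.96), ([340, 255, 361, 292], 0.95)]
spool 0.91 (339, 174) [ 519. -185.   10.] | [([329, 153, 351, 179], 0.62)]
glasses 0.97 (274, 169) [679. -42. 102.] | [([263, 146, 288, 187], 0.98)]
cap 0.67 (241, 301) [691. 380.  34.] | [([226, 280, 260, 315], 0.74)]
screwdriver_1 0.74 (296, 375) [560. 550.  19.] | [([280, 332, 322, 416], 0.82)]
```

Run:
```python
from h import *
d=np.load('top0.npz'); cv2.imwrite('pics/crop_top.png',cv2.resize(d['img'][165:325,130:510],None,fx=2.1,fy=2.1,interpolation=cv2.INTER_CUBIC))
W=d['W'];img=d['img']
Z=W[...,2]; 
m=((Z>14)&(Z<120)&(W[...,0]>250)).astype(np.uint8)
m[:, :120]=0
n,l,s,c=cv2.connectedComponentsWithStats(m,connectivity=4)
for i in range(1,n):
    if s[i,4]<25: continue
    k=(l==i); z=Z[k]; top=np.percentile(z,90)
    kk=k&(Z>top-9)
    P=W[kk][:,:2].astype(np.float32); r=cv2.minAreaRect(P)
    print(s[i].tolist(),'zmed',z.max().round(),top.round(),'rect c',np.round(r[0]),'size',np.round(r[1]),'ang',round(r[2],1),'bgr',np.median(img[kk],0))
```

```text
[233, 55, 407, 29, 6943] zmed 120.0 109.0 rect c [1021. -119.] size [  29. 1056.] ang 1.2 bgr [18. 27. 38.]
[388, 59, 8, 5, 27] zmed 119.0 118.0 rect c [1023.   -4.] size [ 5. 16.] ang 7.2 bgr [25.5 31.5 40.5]
[361, 60, 15, 8, 62] zmed 116.0 108.0 rect c [1023.   58.] size [32.  5.] ang 88.5 bgr [22. 29. 40.]
[175, 80, 67, 41, 1853] zmed 48.0 42.0 rect c [943. 489.] size [171. 108.] ang 88.6 bgr [139.  53.  42.]
[120, 81, 21, 19, 264] zmed 117.0 87.0 rect c [944. 694.] size [33.  7.] ang 89.4 bgr [40. 23. 20.]
[253, 81, 15, 17, 171] zmed 42.0 36.0 rect c [979. 349.] size [43. 31.] ang 24.6 bgr [200.5 196.  193. ]
[149, 88, 16, 6, 58] zmed 47.0 41.0 rect c [963. 636.] size [ 6. 29.] ang 4.6 bgr [52.5 56.5 60. ]
[153, 101, 8, 6, 28] zmed 24.0 22.0 rect c [930. 633.] size [15. 21.] ang 7.3 bgr [147. 157. 166.]
[435, 120, 36, 26, 273] zmed 120.0 111.0 rect c [ 831. -157.] size [91. 42.] ang 70.0 bgr [148. 153. 150.]
[395, 124, 5, 21, 66] zmed 120.0 115.0 rect c [823. -22.] size [53.  2.] ang 9.5 bgr [11. 13. 12.]
[187, 140, 23, 25, 270] zmed 119.0 112.0 rect c [772. 494.] size [20. 40.] 
[... 1297 characters left out ...]
 34.0 29.0 rect c [540. 578.] size [27. 94.] ang 22.3 bgr [ 33.  38. 178.]
[386, 236, 34, 8, 188] zmed 58.0 54.0 rect c [564. -46.] size [84.  9.] ang 88.7 bgr [102.  146.  183.5]
[329, 240, 36, 50, 1157] zmed 44.0 38.0 rect c [493.  99.] size [ 66. 120.] ang 77.3 bgr [50.  60.5 71. ]
[453, 243, 22, 21, 353] zmed 56.0 51.0 rect c [ 528. -206.] size [50. 51.] ang 45.4 bgr [185. 179. 177.]
[270, 260, 22, 21, 408] zmed 64.0 59.0 rect c [473. 270.] size [47. 52.] ang 3.2 bgr [ 51.5  45.  138. ]
[239, 285, 24, 25, 415] zmed 67.0 59.0 rect c [401. 344.] size [47. 52.] ang 75.7 bgr [207. 220.   0.]
[384, 288, 34, 8, 128] zmed 30.0 25.0 rect c [424. -44.] size [87. 11.] ang 89.2 bgr [ 51.  94. 146.]
```

View pics/crop_top.png

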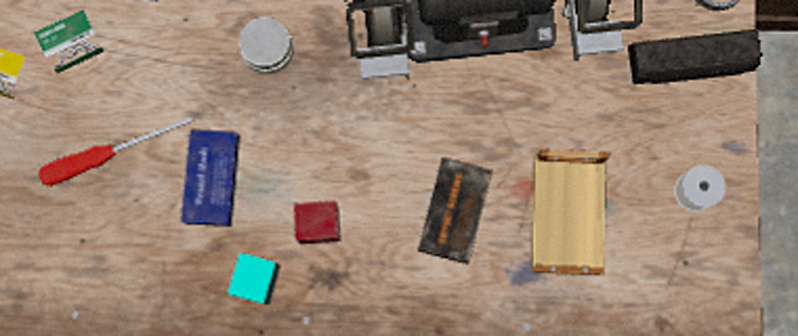

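View pics/side0.png

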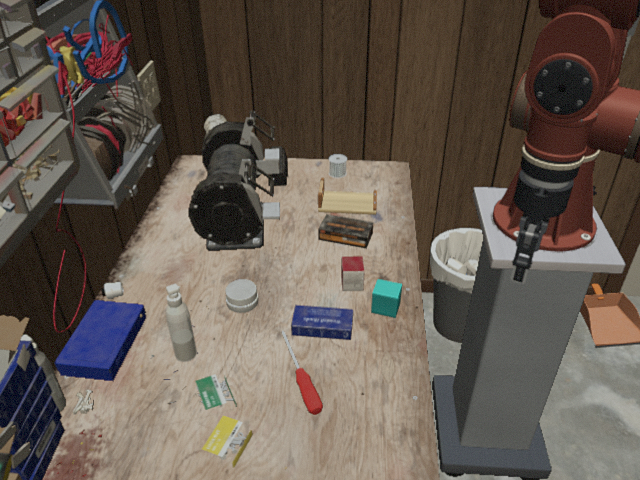

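Candidates in the top image:
- **Screw carton:** only the black/orange box at (346,264) fits.
- **Hook carton:** the blue box at (230,249). The large blue box at (208,100) is far back.
- **Lamp carton:** the red box at (281,270). The turquoise one at (251,298) is a look-alike to leave alone.
- **Spool:** the holed white one at (463,253). The cap is at (257,186), and another white item is at (260,90).
- **Tray:** (402,265), with its handle at the far end (+x).

Next I'll check this in one close crop and cross-measure with the side camera.

Run:
```python
from h import *
A=np.load('top0.npz');B=np.load('side0.npz')
c=np.hstack([cv2.resize(B['img'][205:265,300:400],(400,240),interpolation=3),cv2.resize(B['img'][150:210,300:400],(400,240),interpolation=3)])
c2=np.hstack([cv2.resize(B['img'][245:305,320:420],(400,240),interpolation=3),cv2.resize(A['img'][230:300,325:442],(400,240),interpolation=3)])
cv2.imwrite('pics/close.png',np.vstack([c,c2]))
obj={'screw':((493,99),85,(27,48)),'hook':((528,408),85,(22,42)),'lamp':((473,270),48,(48,70)),'spool':((528,-206),45,(42,62)),'handle':((564,-46),55,(45,65)),'board':((494,-45),60,(6,17))}
for n,(c,r,zz) in obj.items():
  for nm,D in (('top',A),('side',B)):
    W=D['W']; k=(np.hypot(W[...,0]-c[0],W[...,1]-c[1])<r)&(W[...,2]>zz[0])&(W[...,2]<zz[1])
    if n=='handle': k&=abs(W[...,0]-c[0])<15
    P=W[k]; zm=np.median(P[:,2]); Q=P[abs(P[:,2]-zm)<5][:,:2].astype(np.float32); R=cv2.minAreaRect(Q)
    print(n,nm,len(Q),'z',zm.round(1),'c',np.round(R[0],1),np.round(R[1],1),round(R[2],1),'mean',Q.mean(0).round(1))
for nm,D in (('top',A),('side',B)):
    W=D['W'];k=(abs(W[...,0]-450)<40)&(abs(W[...,1]-190)<30); print(nm,'bench z',np.nanmedian(W[...,2][k]))
```

```text
screw top 1050 z 34.1 c [493.2  98.5] [ 65.5 119.9] 77.3 mean [492.7  98.6]
screw side 866 z 36.1 c [489.4  99.2] [ 73.6 122.1] 75.0 mean [489.1 102.3]
hook top 930 z 28.0 c [527.5 407.7] [ 61.7 118.9] 87.6 mean [526.7 407.9]
hook side 1363 z 29.9 c [523.4 408.5] [ 65.2 118.5] 88.1 mean [522.8 411.4]
lamp top 328 z 55.8 c [473.  270.2] [46.7 52. ] 2.5 mean [472.4 270.3]
lamp side 365 z 57.3 c [468.3 271.8] [46.  58.2] 5.3 mean [468.2 273.6]
spool top 278 z 46.9 c [ 528.3 -206.2] [50.2 51.5] 45.4 mean [ 528.8 -206. ]
spool side 149 z 49.5 c [ 525.9 -206.6] [49.4 56.2] 29.1 mean [ 525.1 -203.7]
handle top 100 z 50.9 c [563.9 -46.1] [83.7  9.2] 88.7 mean [563.8 -47.2]
handle side 67 z 52.0 c [560.3 -44.2] [ 8.6 92. ] 0.0 mean [560.1 -45.3]
board top 1243 z 11.5 c [493.9 -42.2] [119.6  96.8] 2.3 mean [493.7 -45.2]
board side 775 z 13.5 c [494.5 -43.7] [ 97.8 117.4] 88.3 mean [493.6 -41.1]
top bench z -0.2674442492516384
side bench z 1.778440086552663
```

View pics/close.png

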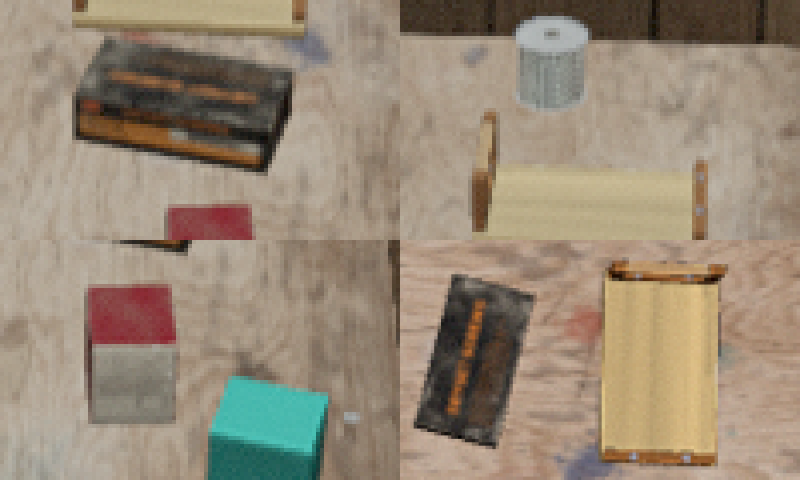

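```bash
python3 -m inch '[27,-31,0,0.12,0, 54,-62,0,0.161,0, 81,-93,0,0.161,0, 108,-124,0,0.161,0, 135,-155,0,0.161,0]' 60
```

```text
t: 2.12
eef_pos: [331.6, 331.0, 217.5]
tcp_rot: [3.141, 0.0, 2.921]
wrist_force: [1.1, -0.2, 0.7]
width: 85.1
grip_force: 0.0
```

The close crop confirms the choices: black/orange screw carton at top left, red lamp carton next to the turquoise decoy, ribbed white spool, and the tray's dowel at the far end.

```bash
python3 -m inch '[23,-33,0,0,0, 46,-66,0,0,0, 69,-99,0,0,0, 92,-132,0,0,0, 115,-165,0,0,0]' && python3 -m inch '[23,-33,0,0,0, 45,-67,0,0,0, 45,-67,-40,0,0, 45,-67,-80,0,0, 45,-67,-120,0,0]' && python3 -m inch '[0,0,-20,0,0, 0,0,-40,0,0, 0,0,-40,0,0]'
python3 - <<'E'
from h import *
p=robot.get_image('side'); cv2.imwrite('pics/s1.png',cv2.resize(p['img'][130:280,270:470],(800,600)))
E
```

```text
t: 2.53
eef_pos: [446.6, 165.6, 217.6]
tcp_rot: [3.141, 0.001, 2.92]
wrist_force: [1.1, 1.2, 0.1]
width: 85.4
grip_force: 0.0
t: 2.95
eef_pos: [491.6, 99.5, 96.4]
tcp_rot: [3.141, 0.002, 2.918]
wrist_force: [0.9, 0.3, -0.5]
width: 85.7
grip_force: 0.0
t: 3.2
eef_pos: [487.9, 100.2, 54.0]
tcp_rot: [-3.14, -0.006, 2.92]
wrist_force: [-0.8, 0.2, -0.5]
width: 85.6
grip_force: 0.0
```

View pics/s1.png

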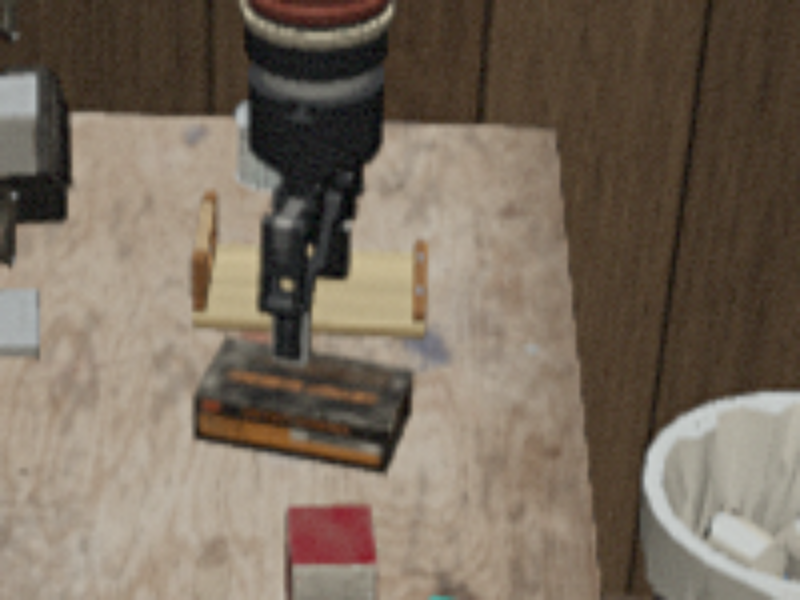

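The gripper straddles the carton's width, with the near finger at about (290,345) and the carton centred near (305,400). I'll descend slowly.

```bash
python3 -m inch '[0,0,0,0,0, 0,0,-12,0,0, 0,0,-22,0,0, 0,0,-22,0,0]' && python3 -m inch '[0,0,-12,0,0, 0,0,-22,0,0, 0,0,-22,0,0]' && python3 -m inch '[0,0,0,0,1, 0,0,0,0,1, 0,0,0,0,1, 0,0,0,0,1, 0,0,0,0,1]' 60 && python3 -m inch '[0,0,0,0,1, 0,0,0,0,1, 0,0,0,0,1, 0,0,0,0,1]'
```

```text
t: 3.58
eef_pos: [490.5, 100.5, 35.0]
tcp_rot: [-3.141, -0.0, 2.92]
wrist_force: [-0.0, -0.1, -1.3]
width: 85.5
grip_force: 0.0
t: 3.83
eef_pos: [489.8, 100.4, 12.3]
tcp_rot: [-3.141, -0.002, 2.92]
wrist_force: [-0.3, -0.3, -0.2]
width: 85.4
grip_force: 0.0
t: 4.25
eef_pos: [493.7, 101.9, 18.1]
tcp_rot: [3.138, 0.006, 2.921]
wrist_force: [-10.8, 10.1, 54.0]
width: 49.5
grip_force: 59.1
t: 4.58
eef_pos: [493.7, 101.9, 18.1]
tcp_rot: [3.138, 0.006, 2.921]
wrist_force: [-11.0, 8.6, 53.6]
width: 49.5
grip_force: 58.9
```

Run:
```python
from h import *
p=robot.get_image('side'); a=cv2.resize(p['img'][170:260,290:410],(800,600)); W=cloud(p)
p=robot.get_image('top'); b=cv2.resize(p['img'][225:300,300:400],(400,300)) 
a[:300,400:]=b
cv2.imwrite('pics/s2.png',a)
```

```text
(no output)
```

View pics/s2.png

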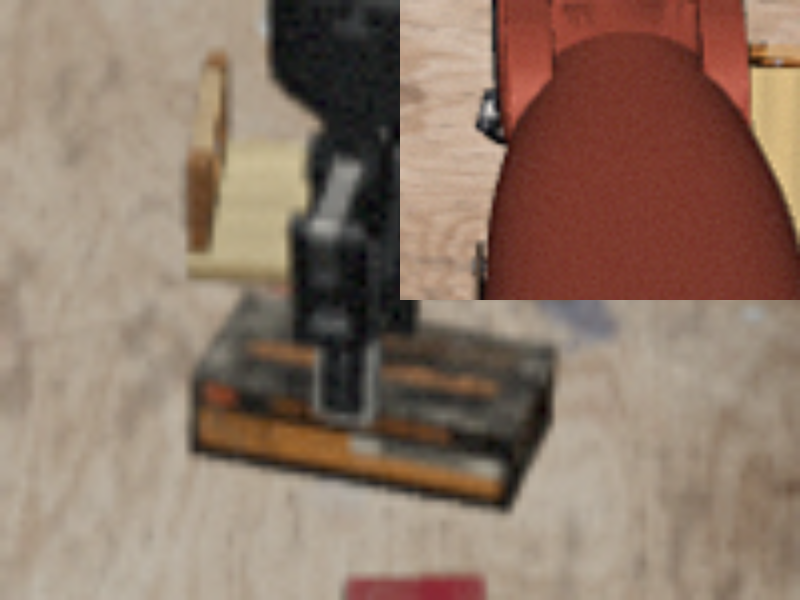

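Run:
```python
from h import *
p=robot.get_image('side'); W=cloud(p)
for v in range(214,252,2): print(v,[tuple(W[v,u].round().astype(int)) for u in (334,342,350,358)])
```

```text
214 [(np.int64(515), np.int64(158), np.int64(106)), (np.int64(496), np.int64(166), np.int64(112)), (np.int64(480), np.int64(76), np.int64(52)), (np.int64(461), np.int64(-1), np.int64(1))]
216 [(np.int64(514), np.int64(162), np.int64(103)), (np.int64(496), np.int64(161), np.int64(103)), (np.int64(480), np.int64(79), np.int64(49)), (np.int64(461), np.int64(6), np.int64(-1))]
218 [(np.int64(514), np.int64(156), np.int64(94)), (np.int64(496), np.int64(160), np.int64(97)), (np.int64(480), np.int64(76), np.int64(40)), (np.int64(460), np.int64(22), np.int64(4))]
220 [(np.int64(515), np.int64(154), np.int64(87)), (np.int64(496), np.int64(162), np.int64(93)), (np.int64(480), np.int64(75), np.int64(34)), (np.int64(460), np.int64(74), np.int64(34))]
222 [(np.int64(517), np.int64(96), np.int64(41)), (np.int64(496), np.int64(154), np.int64(82)), (np.int64(479), np.int64(90), np.int64(38)), (np.int64(460), np.int64(89), np.int64(38))]
224 [(np.int64(517), np.int64(106), np.int64(42)), (np.int64(497), np.int64(143), np.int64(69)), (np.int64(479), np.int64(100), np.int64(39)), (np.int64(460), np.int
[... 1762 characters left out ...]
t64(3)), (np.int64(496), np.int64(130), np.int64(1)), (np.int64(477), np.int64(131), np.int64(3)), (np.int64(458), np.int64(141), np.int64(11))]
246 [(np.int64(514), np.int64(141), np.int64(3)), (np.int64(496), np.int64(136), np.int64(0)), (np.int64(477), np.int64(142), np.int64(5)), (np.int64(458), np.int64(136), np.int64(2))]
248 [(np.int64(514), np.int64(146), np.int64(1)), (np.int64(495), np.int64(144), np.int64(0)), (np.int64(476), np.int64(144), np.int64(1)), (np.int64(458), np.int64(145), np.int64(3))]
250 [(np.int64(514), np.int64(154), np.int64(1)), (np.int64(495), np.int64(153), np.int64(1)), (np.int64(476), np.int64(148), np.int64(-2)), (np.int64(457), np.int64(150), np.int64(0))]
```

The fingertips sit on the carton's top (tip at z≈38 with the TCP at 18), so in practice the tips stand well behind the TCP. I'll open, raise, and measure the real tip offset.

```bash
python3 -m inch '[0,0,20,0,0, 0,0,40,0,0, 0,0,50,0,0, 0,0,50,0,0, 0,0,50,0,0]' && python3 -m inch '[0,0,0,0,0,0,0,0,0,0]'
cat > tip.py <<'E'
from h import *
s=robot.state(); e=s['eef_pos']; print('tcp',e.round(1),'w',round(s['width'],1),'cmdF',s['wrist_force'].round(1))
p=robot.get_image('side'); W=cloud(p)
k=(abs(W[...,0]-e[0])<20)&(W[...,1]>e[1]+12)&(W[...,1]<e[1]+75)&(W[...,2]>e[2]-15)&(W[...,2]<e[2]+70)
P=W[k]; print(len(P))
for z0 in np.arange(e[2]-15,e[2]+70,5):
    Q=P[(P[:,2]>=z0)&(P[:,2]<z0+5)]
    if len(Q): print('z-tcp',round(z0-e[2]),len(Q),'x',Q[:,0].min().round(),Q[:,0].max().round(),'y',np.percentile(Q[:,1],[5,50,95]).round())
E
python3 tip.py
```

```text
t: 5.15
eef_pos: [491.2, 100.5, 63.6]
tcp_rot: [3.141, 0.001, 2.92]
wrist_force: [-0.4, -0.3, -1.5]
width: 85.6
grip_force: 0.0
t: 5.32
eef_pos: [489.9, 100.4, 62.3]
tcp_rot: [-3.141, -0.002, 2.92]
wrist_force: [-0.5, -0.4, -0.3]
width: 85.4
grip_force: 0.0
tcp [489.9 100.4  62.3] w 85.4 cmdF [-0.5 -0.4 -0.3]
117
z-tcp 25 8 x 490.0 508.0 y [141. 146. 148.]
z-tcp 30 6 x 490.0 508.0 y [145. 149. 151.]
z-tcp 35 16 x 488.0 508.0 y [145. 153. 156.]
z-tcp 40 18 x 488.0 508.0 y [147. 153. 158.]
z-tcp 45 16 x 488.0 509.0 y [144. 154. 158.]
z-tcp 50 19 x 488.0 509.0 y [145. 153. 156.]
z-tcp 55 18 x 488.0 509.0 y [147. 154. 158.]
z-tcp 60 13 x 488.0 506.0 y [150. 154. 157.]
z-tcp 65 3 x 488.0 501.0 y [153. 158. 158.]
```

Open tips are about 24 mm behind the TCP, so I'll use TCP z ≈ -16, which puts the tips at ≈ 8.

```bash
python3 -m inch '[1,0,-25,0,0, 1,-1,-40,0,0, 1,-1,-50,0,0, 1,-1,-50,0,0]' && python3 -m inch '[0,0,-10,0,0, 0,0,-20,0,0, 0,0,-28,0,0, 0,0,-28,0,0]' && python3 -m inch '[0,0,0,0,1, 0,0,0,0,1, 0,0,0,0,1, 0,0,0,0,1, 0,0,0,0,1]' 60
```

```text
t: 5.7
eef_pos: [489.7, 99.3, 11.0]
tcp_rot: [-3.14, -0.004, 2.92]
wrist_force: [-1.1, 0.8, 0.2]
width: 85.1
grip_force: 0.0
t: 6.03
eef_pos: [490.7, 99.4, -16.1]
tcp_rot: [-3.141, -0.002, 2.92]
wrist_force: [-0.8, -0.2, -0.3]
width: 85.6
grip_force: 0.0
t: 6.45
eef_pos: [491.9, 99.2, -14.2]
tcp_rot: [-3.141, 0.001, 2.92]
wrist_force: [-2.3, -2.6, 6.7]
width: 65.1
grip_force: 68.4
```

Gripped at 65 mm. Lift, turn square, move over the tray.

```bash
python3 -m inch '[0,0,20,0,1, 0,0,40,0,1, 0,0,60,0.05,1, 0,-15,60,0.12,1, 0,-40,60,0.207,1]' && python3 -m inch '[0,-30,0,0,1, 0,-60,0,0,1, 0,-90,0,0,1, 0,-104,0,0,1, 0,-104,0,0,1]'
cat > meas.py <<'E'
import sys
from h import *
# carton box in gripper vs tray: side camera
z0,z1=float(sys.argv[1]),float(sys.argv[2])
s=robot.state(); print('tcp',s['eef_pos'].round(1),s['tcp_rot'].round(3),s['width'].round(1))
for nm in ('side','top'):
    p=robot.get_image(nm); W=cloud(p); cv2.imwrite(f'pics/m_{nm}.png',p['img'])
    k=(abs(W[...,0]-494)<95)&(abs(W[...,1]+45)<70)&(W[...,2]>z0)&(W[...,2]<z1)
    Q=W[k]; 
    if len(Q)<20: continue
    R=cv2.minAreaRect(Q[:,:2].astype(np.float32))
    print(nm,len(Q),'x',np.percentile(Q[:,0],[1,99]).round(1),'y',np.percentile(Q[:,1],[1,99]).round(1),np.round(R[0],1),np.round(R[1],1),round(R[2],1))
E
python3 meas.py 50 82
```

```text
t: 6.87
eef_pos: [492.7, 60.9, 46.4]
tcp_rot: [3.14, 0.003, 3.133]
wrist_force: [0.1, 0.1, -5.9]
width: 65.1
grip_force: 70.3
t: 7.28
eef_pos: [491.9, -47.2, 45.2]
tcp_rot: [-3.141, 0.0, 3.124]
wrist_force: [0.5, -0.3, -5.4]
width: 65.2
grip_force: 70.3Traceback (most recent call last):
  File "meas.py", line 5, in <module>
    s=robot.state(); print('tcp',s['eef_pos'].round(1),s['tcp_rot'].round(3),s['width'].round(1))
                                                                             ^^^^^^^^^^^^^^^^
AttributeError: 'float' object has no attribute 'round'
```

```bash
sed -i "s/s\['width'\].round(1)/s['width']/" meas.py; python3 meas.py 66 102
python3 - <<'E'
import cv2
a=cv2.imread('pics/m_side.png'); cv2.imwrite('pics/s3.png',cv2.resize(a[140:245,285:425],(800,600),interpolation=3))
E
```

```text
tcp [491.9 -47.2  45.2] [-3.141  0.     3.124] 65.22177984060036
side 971 x [431.5 549. ] y [-78.5   0.6] [489.5 -38.7] [121.4  85.8] 1.9
top 255 x [434.8 552.7] y [-35.5  -5.7] [494.4 -16.1] [ 35.4 120.7] 85.9
```

View pics/s3.png

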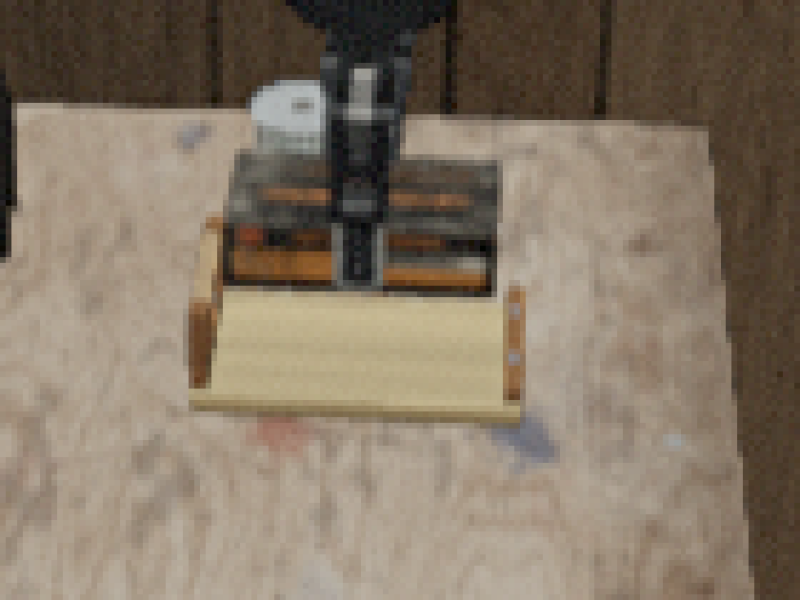

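The carton (x 432–550) lies centred between the cleats and is square with the tray. Lower it.

```bash
python3 -m inch '[0,2,-15,0,1, 0,2,-30,0,1, 0,2,-36,0,1, 0,2,-36,0,1]' && python3 -m inch '[0,0,-5,0,1, 0,0,-9,0,1, 0,0,-12,0,1, 0,0,-12,0,1]'
```

```text
t: 7.72
eef_pos: [490.3, -41.2, 8.0]
tcp_rot: [3.141, -0.003, 3.128]
wrist_force: [-0.9, 0.2, -4.1]
width: 65.1
grip_force: 70.1
t: 8.05
eef_pos: [492.1, -42.4, -2.2]
tcp_rot: [-3.142, 0.001, 3.127]
wrist_force: [-0.6, 1.6, -0.3]
width: 65.4
grip_force: 70.7
```

```bash
python3 -m inch '[0,0,0,0,0, 0,0,0,0,0, 0,0,0,0,0, 0,0,15,0,0, 0,0,30,0,0]' && python3 -m inch '[0,0,40,0,0, 0,0,80,0,0, 0,35,100,0,0, 0,75,100,0,0, 0,115,100,0,0]' && python3 -m inch '[4,40,0,0,0, 8,80,0,0,0, 12,120,0,0,0, 16,160,0,0,0, 20,200,0,0,0]'
python3 meas.py 37 60
```

```text
t: 8.47
eef_pos: [491.1, -42.5, 27.3]
tcp_rot: [3.141, -0.001, 3.127]
wrist_force: [0.7, -0.6, -0.5]
width: 85.6
grip_force: 0.0
t: 8.88
eef_pos: [493.3, 73.2, 129.4]
tcp_rot: [3.141, 0.005, 3.124]
wrist_force: [0.5, -0.3, -0.6]
width: 85.4
grip_force: 0.0
t: 9.3
eef_pos: [511.7, 274.6, 127.6]
tcp_rot: [3.141, 0.001, 3.127]
wrist_force: [0.9, -0.8, -0.6]
width: 85.4
grip_force: 0.0
tcp [511.7 274.6 127.6] [3.141e+00 1.000e-03 3.127e+00] 85.37871348288938
side 515 x [430.  563.9] y [-74.3  -2.4] [497.1 -39.5] [135.2  75.6] 0.9
top 1297 x [434.1 567. ] y [-81.6  -8.4] [501.3 -45.6] [ 83.6 135.4] 89.9
```

```bash
python3 -m inch '[4,35,0,-0.027,0, 8,70,0,-0.027,0, 12,105,0,-0.027,0, 14,133,0,-0.027,0, 14,133,0,-0.027,0]' && python3 -m inch '[0,0,-40,0,0, 0,0,-75,0,0, 0,0,-90,0,0, 0,0,-90,0,0, 0,0,-90,0,0]'
```

```text
t: 9.82
eef_pos: [525.7, 409.9, 127.0]
tcp_rot: [3.139, 0.001, 3.103]
wrist_force: [-0.9, -0.9, 0.2]
width: 85.5
grip_force: 0.0
t: 10.23
eef_pos: [525.5, 404.7, 37.0]
tcp_rot: [-3.141, -0.001, 3.099]
wrist_force: [0.9, -0.8, 0.7]
width: 85.6
grip_force: 0.0
```

```bash
python3 -m inch '[0,2,-15,0,0, 0,2,-30,0,0, 0,2,-45,0,0, 0,2,-53,0,0, 0,2,-53,0,0]' && python3 -m inch '[0,0,0,0,1, 0,0,0,0,1, 0,0,0,0,1, 0,0,0,0,1, 0,0,0,0,1]' 50
```

```text
t: 10.65
eef_pos: [525.8, 407.2, -15.7]
tcp_rot: [-3.141, -0.0, 3.1]
wrist_force: [-0.9, -0.5, 0.3]
width: 85.5
grip_force: 0.0
t: 11.07
eef_pos: [526.8, 408.1, -13.9]
tcp_rot: [3.14, 0.002, 3.1]
wrist_force: [-0.8, -0.5, 6.5]
width: 60.2
grip_force: 55.4
```

```bash
python3 -m inch '[0,0,30,0,1, 0,0,65,0,1, -2,-20,95,0.02,1, -6,-55,110,0.027,1, -10,-94,110,0.027,1]' && python3 -m inch '[-4,-39,0,0,1, -8,-78,0,0,1, -12,-117,0,0,1, -16,-156,0,0,1, -20,-195,0,0,1]' && python3 -m inch '[-2,-39,0,0,1, -4,-78,0,0,1, -5,-117,0,0,1, -5,-150,0,0,1, -5,-162,0,0,1]' && python3 -m inch '[0,0,0,0,1,0,0,0,0,1]' && python3 meas.py 112 145
```

```text
t: 11.48
eef_pos: [518.2, 314.9, 99.0]
tcp_rot: [3.138, 0.007, 3.13]
wrist_force: [1.1, -0.2, -1.7]
width: 60.0
grip_force: 55.2
t: 11.9
eef_pos: [495.5, 116.9, 95.1]
tcp_rot: [3.141, 0.001, 3.127]
wrist_force: [1.0, 0.2, -1.9]
width: 60.2
grip_force: 55.2
t: 12.32
eef_pos: [491.1, -47.5, 95.2]
tcp_rot: [-3.14, 0.002, 3.124]
wrist_force: [0.1, -0.0, -1.0]
width: 59.7
grip_force: 55.1
t: 12.48
eef_pos: [490.9, -43.6, 94.7]
tcp_rot: [3.141, 0.001, 3.125]
wrist_force: [-0.7, -0.3, -1.6]
width: 60.0
grip_force: 55.1
tcp [490.9 -43.6  94.7] [3.141e+00 1.000e-03 3.125e+00] 59.98815730675013
side 898 x [429.3 545.3] y [-73.8   0.1] [488.1 -36.4] [118.5  83.7] 0.5
top 248 x [432.4 550.4] y [-31.7  -3.5] [491.4 -15.4] [ 33.9 118.6] 90.0
```

```bash
python3 -m inch '[2,0,-20,0,1, 3,0,-40,0,1, 3,0,-50,0,1, 3,0,-50,0,1]' && python3 -m inch '[0,0,-5,0,1, 0,0,-9,0,1, 0,0,-12,0,1, 0,0,-12,0,1]'
```

```text
t: 12.92
eef_pos: [491.9, -41.9, 42.4]
tcp_rot: [3.141, -0.004, 3.129]
wrist_force: [-1.2, 0.8, -0.8]
width: 60.2
grip_force: 55.0
t: 13.25
eef_pos: [494.1, -43.5, 32.9]
tcp_rot: [-3.142, 0.001, 3.127]
wrist_force: [0.9, -0.1, -2.3]
width: 59.8
grip_force: 55.1
```

```bash
python3 -m inch '[0,0,-1,0,1, 0,0,-1,0,0, 0,0,-1,0,0, 0,0,-1,0,0, 0,0,15,0,0]' && python3 -m inch '[0,0,30,0,0, 0,0,65,0,0, -2,35,80,0,0, -5,75,80,0.06,0, -8,115,80,0.06,0]' && python3 -m inch '[-4,40,0,0,0, -8,80,0,0,0, -11,120,0,0,0, -13,160,0,0,0, -14,199,0,0,0]' && python3 meas.py 66 95
```

```text
t: 13.67
eef_pos: [492.0, -43.2, 45.6]
tcp_rot: [3.141, -0.004, 3.127]
wrist_force: [-0.3, -0.1, 0.8]
width: 85.3
grip_force: 0.0
t: 14.08
eef_pos: [486.8, 72.2, 128.8]
tcp_rot: [-3.142, 0.003, -3.095]
wrist_force: [0.6, -0.2, 0.5]
width: 85.6
grip_force: 0.0
t: 14.5
eef_pos: [471.1, 272.6, 127.5]
tcp_rot: [3.141, 0.0, -3.096]
wrist_force: [2.0, -0.6, 1.1]
width: 85.3
grip_force: 0.0
tcp [471.1 272.6 127.5] [ 3.141  0.    -3.096] 85.2777531484977
side 271 x [433.6 549.7] y [-71.9  -7.9] [491.1 -37.6] [ 64.7 121. ] 84.5
top 1099 x [436.2 552. ] y [-71.  -12.7] [494.9 -41.8] [ 59.2 118.9] 89.9
```

```bash
python3 -m inch '[0,-1,-40,0,0, 0,-1,-75,0,0, 0,-1,-85,0,0, 0,-1,-85,0,0]' && python3 -m inch '[0,0,-15,0,0, 0,0,-30,0,0, 0,0,-45,0,0, 0,0,-51,0,0, 0,0,-51,0,0]' && python3 -m inch '[0,0,0,0,1, 0,0,0,0,1, 0,0,0,0,1, 0,0,0,0,1, 0,0,0,0,1]' 30
```

```text
t: 14.93
eef_pos: [469.4, 268.2, 40.0]
tcp_rot: [-3.14, -0.005, -3.097]
wrist_force: [-1.4, 0.1, 0.3]
width: 85.5
grip_force: 0.0
t: 15.35
eef_pos: [471.9, 269.2, -8.4]
tcp_rot: [-3.141, -0.0, -3.097]
wrist_force: [-1.0, -0.5, -0.2]
width: 85.4
grip_force: 0.0
t: 15.77
eef_pos: [472.7, 269.8, -7.3]
tcp_rot: [3.141, 0.002, -3.096]
wrist_force: [-1.3, 0.1, 7.7]
width: 52.4
grip_force: 30.2
```

```bash
python3 -m inch '[0,0,30,0,1, 0,0,65,0,1, 0,0,100,0,1, 5,-20,125,-0.04,1, 10,-55,130,-0.06,1]' && python3 -m inch '[6,-38,0,0,1, 12,-76,0,0,1, 18,-114,0,0,1, 24,-152,0,0,1, 30,-190,0,0,1]' && python3 -m inch '[5,-35,0,0,1, 11,-60,0,0,1, 11,-69,0,0,1, 11,-69,0,0,1]' && python3 meas.py 135 183
```

```text
t: 16.18
eef_pos: [484.7, 217.0, 126.7]
tcp_rot: [3.138, 0.008, 3.129]
wrist_force: [2.4, -0.4, -0.6]
width: 52.6
grip_force: 31.8
t: 16.6
eef_pos: [511.9, 22.6, 122.2]
tcp_rot: [-3.142, 0.001, 3.127]
wrist_force: [1.2, -0.6, -0.3]
width: 52.8
grip_force: 31.8
t: 16.93
eef_pos: [523.0, -46.6, 121.9]
tcp_rot: [-3.141, 0.001, 3.124]
wrist_force: [-0.4, -0.0, -0.7]
width: 52.6
grip_force: 31.8
tcp [523.  -46.6 121.9] [-3.141e+00  1.000e-03  3.124e+00] 52.59197150749321
side 283 x [495.4 539.8] y [-25.2  -3.7] [517.3 -14.6] [44.5 25.4] 2.1
top 46 x [498.4 520.2] y [-29.   -4.6] [509.3 -16.5] [33.4  9.4] 41.7
```

```bash
python3 -m inch '[2,1,-20,0,1, 3,1,-38,0,1, 3,1,-44,0,1, 3,1,-44,0,1]' && python3 -m inch '[0,0,-3,0,1, 0,0,-6,0,1, 0,0,-9,0,1, 0,0,-9,0,1]'
```

```text
t: 17.37
eef_pos: [524.2, -41.9, 76.1]
tcp_rot: [3.141, -0.003, 3.129]
wrist_force: [0.1, -0.4, -0.8]
width: 52.7
grip_force: 31.8
t: 17.7
eef_pos: [525.9, -43.4, 68.4]
tcp_rot: [-3.142, 0.0, 3.127]
wrist_force: [0.5, 0.3, 0.2]
width: 52.5
grip_force: 31.8
```

```bash
python3 -m inch '[0,0,-1,0,1, 0,0,-1,0,0, 0,0,-1,0,0, 0,0,-1,0,0, 0,0,10,0,0]' && python3 -m inch '[0,0,25,0,0, 0,0,60,0,0, 0,-30,70,0,0, 0,-65,70,0,0, 0,-100,70,0,0]' && python3 -m inch '[1,-35,0,0,0, 1,-58,0,0,0, 1,-63,0,0,0, 1,-63,0,0,0]' && python3 meas.py 110 145
```

```text
t: 18.12
eef_pos: [524.4, -43.3, 77.0]
tcp_rot: [3.141, -0.003, 3.127]
wrist_force: [-0.7, 0.1, -0.8]
width: 85.6
grip_force: 0.0
t: 18.53
eef_pos: [526.5, -144.6, 149.7]
tcp_rot: [-3.141, 0.002, 3.129]
wrist_force: [0.4, -0.6, 0.0]
width: 85.2
grip_force: 0.0
t: 18.87
eef_pos: [526.5, -208.1, 148.1]
tcp_rot: [-3.142, -0.0, 3.124]
wrist_force: [0.9, -0.5, 0.4]
width: 85.6
grip_force: 0.0
tcp [ 526.5 -208.1  148.1] [-3.142 -0.     3.124] 85.62112754366632
side 328 x [499.8 543.9] y [-69.8 -12.7] [522.3 -41.1] [42.9 61.8] 3.1
top 424 x [502.1 547.2] y [-68.4 -16.3] [524.9 -42.8] [46.  53.4] 1.3
```

```bash
python3 -m inch '[0,0,-40,0,0, 0,0,-80,0,0, 0,0,-100,0,0, 0,0,-105,0,0, 0,0,-105,0,0]' && python3 -m inch '[0,0,-15,0,0, 0,0,-30,0,0, 0,0,-45,0,0, 0,0,-52,0,0, 0,0,-52,0,0]' && python3 -m inch '[0,0,0,0,1, 0,0,0,0,1, 0,0,0,0,1, 0,0,0,0,1, 0,0,0,0,1]' 30
```

```text
t: 19.38
eef_pos: [525.8, -204.7, 42.3]
tcp_rot: [3.14, -0.003, 3.128]
wrist_force: [-0.3, -0.1, 0.1]
width: 85.2
grip_force: 0.0
t: 19.8
eef_pos: [526.9, -206.1, -8.4]
tcp_rot: [3.141, -0.0, 3.128]
wrist_force: [-0.6, -1.0, 0.1]
width: 85.4
grip_force: 0.0
t: 20.22
eef_pos: [527.5, -206.9, -7.5]
tcp_rot: [-3.141, 0.002, 3.127]
wrist_force: [-0.8, 1.3, 6.5]
width: 47.5
grip_force: 30.1
```

```bash
python3 -m inch '[0,0,30,0,1, 0,0,65,0,1, 0,0,100,0,1, -20,0,125,0,1, -45,10,140,0,1]' && python3 -m inch '[-19,25,0,0,1, -19,63,0,0,1, -19,101,0,0,1, -19,135,0,0,1, -19,154,0,0,1]' && python3 -m inch '[0,0,0,0,1,0,0,0,0,1]' && python3 meas.py 142 192
python3 - <<'E'
import cv2
a=cv2.imread('pics/m_side.png'); cv2.imwrite('pics/s4.png',cv2.resize(a[110:230,285:445],(800,600),interpolation=3))
E
```

```text
t: 20.63
eef_pos: [484.1, -198.7, 134.9]
tcp_rot: [-3.138, 0.006, 3.127]
wrist_force: [0.1, 0.2, 0.0]
width: 47.1
grip_force: 31.4
t: 21.05
eef_pos: [462.1, -39.7, 132.0]
tcp_rot: [3.141, 0.001, 3.128]
wrist_force: [0.6, -0.3, -1.1]
width: 47.2
grip_force: 31.4
t: 21.22
eef_pos: [462.9, -41.8, 131.9]
tcp_rot: [-3.141, 0.001, 3.129]
wrist_force: [-0.1, 0.1, -0.1]
width: 47.3
grip_force: 31.5
tcp [462.9 -41.8 131.9] [-3.141e+00  1.000e-03  3.129e+00] 47.33235965723438
side 375 x [436.7 484.8] y [-57.9  -0.4] [459.3 -31. ] [51.1 63.3] 9.9
top 37 x [441.7 459.9] y [-32.1  -4.7] [450.9 -18.5] [33.5  6.4] 63.5
```

View pics/s4.png

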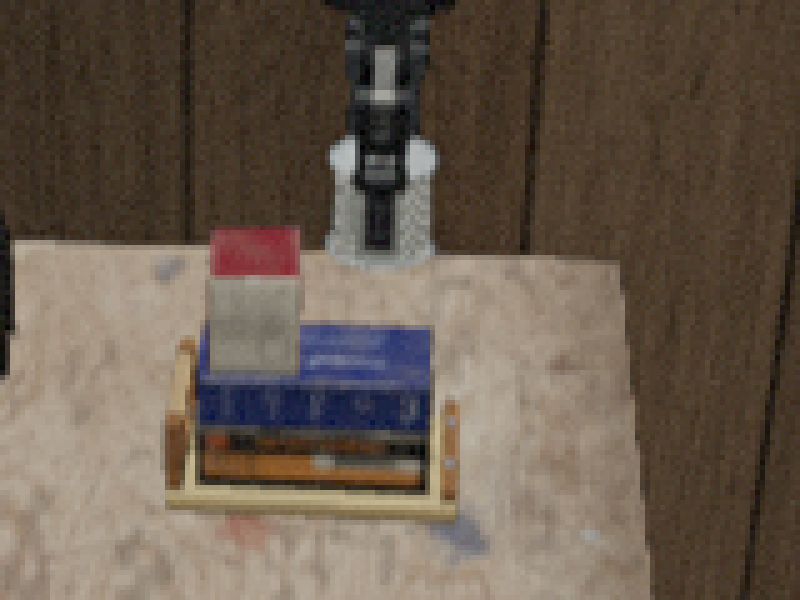

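The stack is square, with the lamp upright at (255,300) and the spool held upright over the free half. Lower it.

```bash
python3 -m inch '[0,-1,-20,0,1, 0,-1,-40,0,1, 0,-1,-54,0,1, 0,-1,-54,0,1]' && python3 -m inch '[0,0,-3,0,1, 0,0,-6,0,1, 0,0,-9,0,1, 0,0,-9,0,1]'
```

```text
t: 21.65
eef_pos: [460.9, -44.2, 75.1]
tcp_rot: [3.141, -0.004, 3.125]
wrist_force: [-1.7, -0.1, -1.0]
width: 47.4
grip_force: 31.5
t: 21.98
eef_pos: [462.9, -43.8, 68.4]
tcp_rot: [-3.141, 0.001, 3.126]
wrist_force: [0.1, 0.3, -1.1]
width: 47.2
grip_force: 31.5
```

```bash
python3 -m inch '[0,0,-1,0,1, 0,0,-1,0,0, 0,0,-1,0,0, 0,0,-1,0,0, 0,0,10,0,0]' && python3 -m inch '[0,0,35,0,0, 0,0,70,0,0, -15,30,90,0,0, -40,65,90,0,0, -60,100,90,0,0]' && python3 -m inch '[0,40,0,0,0, 0,80,0,0,0, 0,110,0,0,0, 0,110,0,0,0, 0,110,0,0,0]' && python3 meas.py 112 145
python3 - <<'E'
from h import *
p=robot.get_image('top'); W=cloud(p)
for n,(x,y),r in (('spool',(463,-44),30),('lamp',(525,-43),32)):
    k=(np.hypot(W[...,0]-x,W[...,1]-y)<r)&(W[...,2]>100); 
    if n=='spool': k&=W[...,0]<496
    Q=W[k]; print(n,len(Q),np.median(Q[:,2]).round(1),cv2.minEnclosingCircle(Q[:,:2].astype(np.float32)))
a=cv2.imread('pics/m_side.png')[110:230,285:445]; b=p['img'][230:300,355:450]
cv2.imwrite('pics/s5.png',np.hstack([cv2.resize(a,(400,300),interpolation=3),cv2.resize(b,(400,300),interpolation=3)]))
E
```

```text
t: 22.4
eef_pos: [461.6, -43.3, 77.3]
tcp_rot: [3.141, -0.002, 3.127]
wrist_force: [-0.6, 0.1, -0.3]
width: 85.3
grip_force: 0.0
t: 22.82
eef_pos: [402.9, 56.9, 169.6]
tcp_rot: [-3.142, 0.003, 3.125]
wrist_force: [0.4, 1.2, -0.5]
width: 85.3
grip_force: 0.0
t: 23.23
eef_pos: [402.4, 167.7, 168.4]
tcp_rot: [-3.142, 0.0, 3.13]
wrist_force: [0.4, -0.4, -0.5]
width: 85.4
grip_force: 0.0
tcp [402.4 167.7 168.4] [-3.142  0.     3.13 ] 85.44253814079968
side 560 x [438.3 543. ] y [-68.1 -13. ] [489.9 -43.3] [108.1  62.3] 2.9
top 766 x [441.4 546.9] y [-68.  -16.6] [493.4 -42.8] [108.5  53.6] 0.4
spool 356 122.8 ((464.7554016113281, -42.98056411743164), 26.46218490600586)
lamp 437 130.4 ((524.8865966796875, -42.588287353515625), 31.51095962524414)
```

View pics/s5.png

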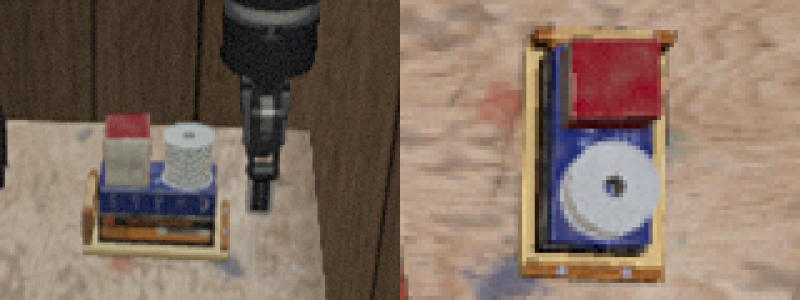

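The lamp carton and spool stand upright, 31 mm and 29 mm either side of the tray's middle. The stack is square and the gripper is clear of it.

```bash
python3 -c "
from plant import robot
print(robot.finish_job())"
```

```text
the job is handed in; nothing more can be done
None
```

The tray is packed as asked and handed in at about 23 s of the 112 s allowed; my last images showed everything in place, but the hand-in returned no verdict. My first grasp landed on top of the screw carton and briefly pressed on it with about 54 N at the wrist before I corrected the height.

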